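# Sweep vial caps through the gate into the slot

## Task

Sweep the three loose white vial caps along the blue sorting deck and through the gap in the yellow gate wall, one at a time, so that each drops down into the slot behind the gate before the next one goes through. Only push them with the fingertips: never pick a cap up, and do not push any off the deck's edges. Leave the vial, the flask and the calculator on the bench as they stand, and finish clear of everything.

Things in the scene. Friction and masses are not known exactly. Their poses are not given: they have to be found in the camera images.
- station: Fixed blue cap sorting station, 292 x 250 x 80 mm. Origin: on the bench; x = sweep direction, towards the gate, y left along the gate wall, z up. Flat deck, top at z = 80 mm, x = -140 mm (open edge) to +62 mm, with side lips 8 mm high, inner faces at y = +-120 mm. Yellow gate wall across it, x = 60 to 65 mm, 22 mm high, with one gap.
- gate (a point): Centre of the gap (38 mm wide, ends rounded) in the gate wall, at the wall's near face and deck level (station x = 60, y = 0, z = 80 mm); axes as the station's. The deck ends 2 mm beyond; a cap whose centre is past that end tips into the slot by itself. A cap pushed until its trailing edge is level with the near face falls in: the fingers need not enter the gap.
- slot (a point): Centre of the slot's floor: an open pit behind the gate, station x = 62 to 148 mm, y = +-50 mm, its floor 74 mm below the deck's top, with a clear plastic front.
- cap0_center (a point): Centre of a loose white vial cap, a closed disc 28 mm across and 14 mm high lying flat on the deck (centre 7 mm above it), 10 to 20 g; it slides when pushed. At the start the caps lie well before the gate (station x = -75 to -30 mm), spread across the deck (y = about -50, 0 and +50 mm) with their centres at least 36 mm apart.
- cap1_center (a point): Centre of a loose white vial cap, a closed disc 28 mm across and 14 mm high lying flat on the deck (centre 7 mm above it), 10 to 20 g; it slides when pushed. At the start the caps lie well before the gate (station x = -75 to -30 mm), spread across the deck (y = about -50, 0 and +50 mm) with their centres at least 36 mm apart.
- cap2_center (a point): Centre of a loose white vial cap, a closed disc 28 mm across and 14 mm high lying flat on the deck (centre 7 mm above it), 10 to 20 g; it slides when pushed. At the start the caps lie well before the gate (station x = -75 to -30 mm), spread across the deck (y = about -50, 0 and +50 mm) with their centres at least 36 mm apart.
- vial: Bystander: loose brown glass vial with a blue cap screwed on, 28 mm across, 65 mm high, standing on the bench beside the station (station y positive). Origin: centre of its underside.
- flask: Bystander: loose conical glass flask with yellow contents, 68 mm across the foot, 92 mm high, standing on the bench beside the station (station y negative). Origin: centre of its underside.
- calculator: Bystander: loose black pocket calculator, 100 x 60 x 13 mm, flat on the bench beside the station, 100 mm side along its x. Origin: centre of its underside.
There are look-alikes about, which are no part of the job. What is shaped like the part that bears cap2_center but brown or pink is not meant.

How it is judged (in metres and radians):
On the way, in this order (a step that is already met when the one before it is completed fails the run):
1. a first cap lies in the slot (((z of cap0_center in the frame of station between 0 and 0.073 m and x of cap0_center in the frame of station between 0.06 and 0.15 m and y of cap0_center in the frame of station between -0.052 and 0.052 m) or (z of cap1_center in the frame of station between 0 and 0.073 m and x of cap1_center in the frame of station between 0.06 and 0.15 m and y of cap1_center in the frame of station between -0.052 and 0.052 m) or (z of cap2_center in the frame of station between 0 and 0.073 m and x of cap2_center in the frame of station between 0.06 and 0.15 m and y of cap2_center in the frame of station between -0.052 and 0.052 m))), for 0.2 s.
2. then a second cap lies in the slot ((((z of cap0_center in the frame of station between 0 and 0.073 m and x of cap0_center in the frame of station between 0.06 and 0.15 m and y of cap0_center in the frame of station between -0.052 and 0.052 m) and (z of cap1_center in the frame of station between 0 and 0.073 m and x of cap1_center in the frame of station between 0.06 and 0.15 m and y of cap1_center in the frame of station between -0.052 and 0.052 m)) or ((z of cap0_center in the frame of station between 0 and 0.073 m and x of cap0_center in the frame of station between 0.06 and 0.15 m and y of cap0_center in the frame of station between -0.052 and 0.052 m) and (z of cap2_center in the frame of station between 0 and 0.073 m and x of cap2_center in the frame of station between 0.06 and 0.15 m and y of cap2_center in the frame of station between -0.052 and 0.052 m)) or ((z of cap1_center in the frame of station between 0 and 0.073 m and x of cap1_center in the frame of station between 0.06 and 0.15 m and y of cap1_center in the frame of station between -0.052 and 0.052 m) and (z of cap2_center in the frame of station between 0 and 0.073 m and x of cap2_center in the frame of station between 0.06 and 0.15 m and y of cap2_center in the frame of station between -0.052 and 0.052 m)))), for 0.2 s.
3. then the third cap lies in the slot (z of cap0_center in the frame of station between 0 and 0.073 m and x of cap0_center in the frame of station between 0.06 and 0.15 m and y of cap0_center in the frame of station between -0.052 and 0.052 m and z of cap1_center in the frame of station between 0 and 0.073 m and x of cap1_center in the frame of station between 0.06 and 0.15 m and y of cap1_center in the frame of station between -0.052 and 0.052 m and z of cap2_center in the frame of station between 0 and 0.073 m and x of cap2_center in the frame of station between 0.06 and 0.15 m and y of cap2_center in the frame of station between -0.052 and 0.052 m), for 0.2 s.
At the end, for the whole second after the job is handed in: All three caps lie in the slot, each with its centre at least 7 mm below the deck's top and within the slot's walls, having dropped in one after another; the vial, flask and calculator stand upright within 20 mm of where they were (all of step 3 and distance of each of vial, flask, calculator from where it was at the start of the episode below 0.02 m and angle between each of vial, flask, calculator's own z axis and vertical below 0.2 rad); the robot touches nothing.
It fails at once if a cap is lifted more than 15 mm off the deck (z of any of cap0_center, cap1_center, cap2_center in the frame of station above 0.102 m).
It fails at once if a cap is pushed off the deck's edges ((z of cap0_center in the frame of station below 0.07 m and (x of cap0_center in the frame of station below 0.05 m or x of cap0_center in the frame of station above 0.155 m or y of cap0_center in the frame of station above 0.055 m or y of cap0_center in the frame of station below -0.055 m)) or (z of cap1_center in the frame of station below 0.07 m and (x of cap1_center in the frame of station below 0.05 m or x of cap1_center in the frame of station above 0.155 m or y of cap1_center in the frame of station above 0.055 m or y of cap1_center in the frame of station below -0.055 m)) or (z of cap2_center in the frame of station below 0.07 m and (x of cap2_center in the frame of station below 0.05 m or x of cap2_center in the frame of station above 0.155 m or y of cap2_center in the frame of station above 0.055 m or y of cap2_center in the frame of station below -0.055 m))).
It fails at once if the vial, the flask or the calculator is moved more than 20 mm or knocked over (distance of any of vial, flask, calculator from where it was at the start of the episode above 0.02 m or angle between any of vial, flask, calculator's own z axis and vertical above 0.4 rad).
It also fails if it takes over 58 s, if anything falls off the work surface, if the arm or the gripper's body presses on something with over 40 N, if the wrist force passes 120 N, or if a joint passes its speed limit or range.

## Robot

A 6-joint arm with a two-finger parallel gripper is mounted at the origin on the work surface. World frame = base frame: x ahead of the robot, y to its left, z up, the work surface at z = 0. Lengths are in m, angles in degrees, forces in N, time in s.
With the tool pointing down it reaches from about 0.25 to 0.725 m from the base axis. Payload 9.7 kg.
Tool frame: the origin (TCP) lies at the very end of the fingers, on their centre line; the grasp point (between the pads) lies 19 mm behind it; z points along the fingers, y is the line along which they close (so a half turn about z gives the same grasp; the last joint's range is limited). The gripper opens to 85 mm and grips with 20 to 120 N. Pads are 22 mm wide; open, the fingers measure 114 mm over their backs; the gripper's body (76 mm by 85 mm) begins 54 mm behind the grasp point. The pads swing forward as they close: fully open they stand 13 mm farther back than shut.
Start: joints at [72.193, 4.979, 10.078, 95.1, 0, 90], TCP at [0.168, 0.524, 0.231] pointing down, gripper open.
Joint ranges: [-179.16, 179.16], [-48.56, 103.87], [-65.8, 70.77], [-126.05, 130.52], [-82.76, 87.17], [-180, 180]. Speed limits (degrees/s): [127.2, 127.2, 147.25, 180, 180, 180].

## Interface

Orientations are given as [roll, pitch, yaw] about the fixed x, y, z axes, in that order (R = Rz(yaw) Ry(pitch) Rx(roll)).
In Python, from workcell import telemetry, optics, workorder gives the robot as it stands.
- The arm moves only by the shell command python3 -m handwheel 'ROWS' [FORCE]. ROWS is JSON, a list of rows, each an object of numbers: "tx", "ty", "tz": the shift along the tool's x, y, z in m; "ax", "ay", "az": the turn, a rotation vector about the tool's x, y, z in degrees; "jaw": the gripper command: -1 is shut, 1 is fully open, values between are in proportion. A call has exactly 10 rows; each row shifts and turns the commanded pose from where the row before left it, along the tool's axes as they then stand; what a row does not reach is not made up. A row lasts 1/8 s, in which the tool goes at most 62.5 mm and 10.7 degrees, less where a joint would pass 70% of its speed; a pose out of reach is approached as far as the arm can. A call is refused whole if a number of a shift passes 0.0625 or a number of a turn 10.7, either way. A call with a gripper value outside its range is refused whole. The fingers move at their own pace and stop on an object; FORCE is the grip in N (left out, the last holds). Time passes only in rows, so rows that do not move let the fingers close, or fill a call up. It gives the time, the measured TCP pose, the force, the opening and the grip force at its end, in the units of the state.
- telemetry.get_obs(): the state, without advancing time (a new reading comes with each control period).
- optics.camera(name): name is "scene" or "side" or "wrist"; returns a dict with "color" (384x512x3 uint8, red, green, blue), "K" (3x3 intrinsics, pixels), "k1" (the pictures are not rectified: a ray, as slopes to the right and down, at radius r is drawn at 1 + k1 r^2 times it, then the intrinsics apply), "extrinsics" (4x4, takes a point from camera to world coordinates); the wrist camera has in their place "mount" (4x4, takes a point from camera to tool coordinates, whose origin is the TCP and whose axes are the flange's). Camera axes: x right, y down, z forward; pixel columns grow to the right and rows downward; lengths in m; the calibration is good to about 2 mm. A picture is of the moment at which its call begins: read the wrist's pose just before it. There is no depth.
- workorder.job_done(): hands the job in; it is judged then, once.
The state is a dict: "time": time; "q": joint angles; "qd": joint speeds; "joint_efforts": joint torques, N m; "ee_pos": TCP position; "tcp_rot": TCP orientation; "wrist_force": force on the tool from outside, world axes, zero at the start; "torque": the same for the moment, N m; "opening": finger opening in m; "grasp_force": force on a finger pad.
Only numpy, scipy, OpenCV 4.12 (cv2) and the standard library are available. Lean on these libraries where they do the work, as an engineer would, in place of code of your own. Each camera call takes 0.05 s, during which the arm holds its last target. There are 200 camera calls.

## Working session

There is one attempt and no reset: what is moved stays moved. The work goes in short steps, Python scripts to look and compute and a shell command to move; the robot and the scene stay as the last step left them, time stands still between calls to the robot, and variables do not carry over. Pictures are saved under pics/ and viewed, at most 10 in all, crops included, and the job is handed in when it is done.

```bash
mkdir -p pics; python3 - <<'E'
from workcell import telemetry, optics
import cv2,numpy as np
o=telemetry.get_obs();print({k:np.round(v,3).tolist() for k,v in o.items()})
for n in["scene","side"]:
    c=optics.camera(n);cv2.imwrite(f"pics/{n}0.png",c["color"][:,:,::-1])
    print(n,c["K"],c["k1"],c["extrinsics"])
c=optics.camera("wrist");print(c["mount"],c["K"],c["k1"])
E
```

```text
{'time': 0.0, 'q': [72.191, 5.011, 10.035, 95.099, -0.002, 89.999], 'qd': [-0.07, 0.131, 0.012, -0.006, -0.047, 0.094], 'joint_efforts': [-0.001, -52.038, 46.481, 0.016, -0.0, -0.0], 'ee_pos': [0.168, 0.523, 0.231], 'tcp_rot': [-179.925, 0.002, 162.192], 'wrist_force': [-0.273, 0.208, -0.206], 'torque': [-0.026, -0.034, 0.006], 'grasp_force': 0.0, 'opening': 0.085}
scene [[407.39307656   0.         251.9122241 ]
 [  0.         407.39307656 183.23938289]
 [  0.           0.           1.        ]] 0.01214755091569794 [[-0.45335029  0.75462922 -0.47435035  0.91542496]
 [ 0.89131879  0.38086919 -0.24594608  0.18253431]
 [-0.00493266 -0.5342971  -0.84528236  0.77232665]
 [ 0.          0.          0.          1.        ]]
side [[371.553899     0.         252.21552579]
 [  0.         371.553899   191.0077947 ]
 [  0.           0.           1.        ]] -0.002484303992459907 [[ 0.89952719 -0.23351823  0.36921548  0.23886052]
 [-0.43622348 -0.43434347  0.78807032 -0.6005908 ]
 [-0.02366245 -0.86995114 -0.4925699   0.46125768]
 [ 0.          0.          0.          1.        ]]
[[ 4.65670272e-04 -9.45585621e-01 -3.25373041e-01  8.35973763e-02]
 [ 9.99996689e-01  1.26378450e-03 -2.24157392e-03 -6.93984321e-04]
 [ 2.53080147e-03 -3.25370920e-01  9.45583079e-01 -1.41824394e-01]
 [ 0.00000000e+00  0.00000000e+00  0.00000000e+00  1.00000000e+00]] [[325.51590468   0.         250.50477932]
 [  0.         325.51590468 194.93176837]
 [  0.           0.           1.        ]] 0.03223308787225608
```

View pics/scene0.png

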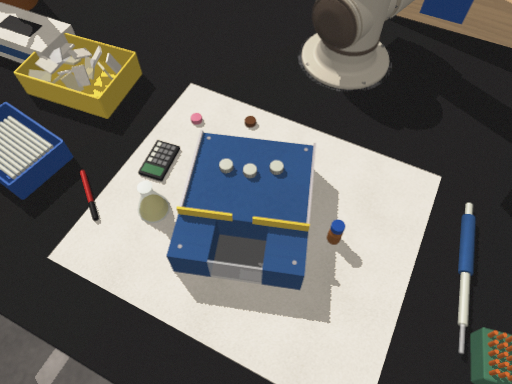

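View pics/side0.png

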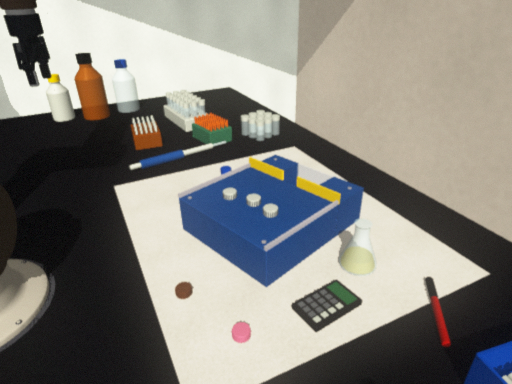

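The scene view shows the three white caps on the blue deck at about (226,166), (250,171) and (277,167). The pink (197,118) and brown (250,121) discs on the bench are the look-alikes, because they are the wrong colour and off the deck. The side view shows the same caps at (230,193), (253,200) and (270,210), with the gate gap at about (290,180).

```bash
cat > h.py <<'E'
import numpy as np,cv2
from scipy.spatial.transform import Rotation as R
from workcell import telemetry,optics
def grab(n):
    o=telemetry.get_obs();c=optics.camera(n)
    if n=="wrist":
        T=np.eye(4);T[:3,:3]=R.from_euler("xyz",o["tcp_rot"],degrees=True).as_matrix();T[:3,3]=o["ee_pos"]
        c["extrinsics"]=T@c["mount"]
    return c
def cast(c,uv,z):
    K=c["K"];uv=np.atleast_2d(uv).astype(float)
    d=np.c_[(uv[:,0]-K[0,2])/K[0,0],(uv[:,1]-K[1,2])/K[1,1]];s=d.copy()
    for _ in range(5): s=d/(1+c["k1"]*(s**2).sum(1,keepdims=True))
    E=c["extrinsics"];v=np.c_[s,np.ones(len(s))]@E[:3,:3].T
    return (E[:3,3]+v*((z-E[2,3])/v[:,2])[:,None])[:,:2]
def masks(c):
    h=cv2.cvtColor(c["color"],cv2.COLOR_RGB2HSV)
    return dict(white=cv2.inRange(h,(0,0,120),(180,70,255)),yellow=cv2.inRange(h,(18,130,90),(35,255,255)),blue=cv2.inRange(h,(100,120,30),(125,255,255)))
def blobs(m,lo,hi):
    n,l,s,cc=cv2.connectedComponentsWithStats(m)
    return [(s[i],cc[i],l==i) for i in range(1,n) if lo<s[i,4]<hi]
def toworld(px,py,st): # station->world, st=(x,y,yawdeg)
    a=np.radians(st[2]);return st[0]+px*np.cos(a)-py*np.sin(a),st[1]+px*np.sin(a)+py*np.cos(a)
def tostation(p,st):
    a=np.radians(st[2]);d=np.asarray(p)-st[:2];return np.c_[d[:,0]*np.cos(a)+d[:,1]*np.sin(a),-d[:,0]*np.sin(a)+d[:,1]*np.cos(a)]
E
python3 - <<'E'
from h import *
for n in["scene","side"]:
    c=grab(n);m=masks(c)
    for s,cc,l in blobs(m["white"],40,400): print(n,"w",s,cc.round(1),cast(c,cc,.092).round(4))
    for s,cc,l in blobs(m["yellow"],60,900):
        ys,xs=np.nonzero(l);b=cv2.boxPoints(cv2.minAreaRect(np.c_[xs,ys].astype(np.float32)))
        print(n,"y",s,b.round(1).tolist(),cast(c,b,.102).round(4).tolist())
    b=max(blobs(m["blue"],3000,99999),key=lambda t:t[0][4]);cn=cv2.findContours(b[2].astype(np.uint8),0,2)[0]
    ap=cv2.approxPolyDP(cv2.convexHull(max(cn,key=cv2.contourArea)),4,True)[:,0];print(n,"blue",ap.tolist(),cast(c,ap,.088).round(4).tolist())
E
```

```text
scene w [388   0   8  11  42] [391.7   3.7] [[-0.1519  0.0621]]
scene w [344  27  31  24 235] [362.3  42.4] [[0.0351 0.0425]]
scene w [ 0 52 25 11 84] [11.4 57.3] [[ 0.4737 -0.707 ]]
scene w [106  53  15  20 159] [112.5  62.7] [[ 0.3774 -0.4746]]
scene w [219 158  14  12 136] [225.6 163.6] [[ 0.5157 -0.0848]]
scene w [269 160  15  12 138] [276.2 165.4] [[0.4731 0.0091]]
scene w [243 163  14  12 140] [249.5 168.6] [[ 0.5045 -0.0357]]
scene w [465 202   8  13  83] [468.3 207.9] [[0.3984 0.3748]]
scene w [207 260  56  10 169] [235.  264.7] [[0.6976 0.0346]]
scene y [ 51  64  22  18 108] [[46.900001525878906, 75.0], [68.69999694824219, 60.099998474121094], [72.80000305175781, 66.0999984741211], [51.0, 81.0]] [[0.4884, -0.5758], [0.4257, -0.5644], [0.4376, -0.5419], [0.4993, -0.5538]]
scene y [177 207  55  14 393] [[176.1999969482422, 212.89999389648438], [177.1999969482422, 205.8000030517578], [231.89999389648438, 213.39999389648438], [230.89999389648438, 220.5]] [[0.6611, -0.1087], [0.6474, -0.1153], [0.6151, -0.0156], [0.6291, -0.0102]]
scene y [253 217  57  14 411] [[252.1999969482422
[... 1269 characters left out ...]
de y [249 157  35  23 334] [[246.1999969482422, 164.3000030517578], [250.0, 155.8000030517578], [286.20001220703125, 171.60000610351562], [282.5, 180.10000610351562]] [[0.5495, 0.0902], [0.577, 0.1283], [0.6097, 0.0159], [0.5832, -0.0144]]
side y [297 177  44  26 455] [[293.6000061035156, 185.1999969482422], [297.6000061035156, 175.6999969482422], [342.20001220703125, 194.3000030517578], [338.20001220703125, 203.8000030517578]] [[0.5916, -0.044], [0.6209, -0.012], [0.6544, -0.1187], [0.6262, -0.1434]]
side blue [[362, 187], [358, 216], [266, 285], [187, 230], [180, 202], [273, 156]] [[0.7244, -0.0951], [0.6468, -0.176], [0.4185, -0.2543], [0.3591, -0.0732], [0.3751, 0.0243], [0.639, 0.1285]]
```

```bash

python3 -m handwheel '[{"az":10.3},{"az":10.3},{"az":10.3},{"az":10.3},{"az":10.3},{"az":10.3},{"az":10.3},{"az":10.3},{"az":10.3},{"az":10.3}]'
python3 -m handwheel '[{"az":10.3,"jaw":-0.6},{"az":10.3,"jaw":-0.6},{"az":10.3,"jaw":-0.6},{"az":10.3,"jaw":-0.6},{"tx":0.01,"ty":0.04},{"tx":0.01,"ty":0.04},{"tx":0.01,"ty":0.04},{"tx":0.01,"ty":0.04},{"tx":0.01,"ty":0.04},{"tx":0.01,"ty":0.04}]'
python3 -m handwheel '[{"tx":0.01,"ty":0.04},{"tx":0.01,"ty":0.04},{"tx":0.01,"ty":0.04},{"tx":0.01,"ty":0.04},{"tx":0.01,"ty":0.04},{"tx":0.01,"ty":0.04},{"tx":0.01,"ty":0.04},{"tx":0.01,"ty":0.04},{"tx":0.01,"ty":0.04},{"tx":0,"ty":0.03}]'
python3 - <<'E'
from h import *
c=grab("wrist");m=masks(c);cv2.imwrite("pics/w1.png",c["color"][:,:,::-1])
print(telemetry.get_obs()["tcp_rot"],telemetry.get_obs()["opening"])
for s,cc,l in blobs(m["white"],200,4000): print("w",s,cc.round(1),cast(c,cc,.093).round(4))
for s,cc,l in blobs(m["yellow"],200,9000):
    ys,xs=np.nonzero(l);b=cv2.boxPoints(cv2.minAreaRect(np.c_[xs,ys].astype(np.float32)))
    print("y",s,b.round(1).tolist(),cast(c,b,.102).round(4).tolist())
E
```

```text
[-1.79973105e+02  1.79776137e-03  1.62193854e+02] 0.08528379246222988
w [104 259  46  63 881] [125.2 290. ] [[0.2377 0.3676]]
w [352 259  46  63 872] [376.  290.2] [[0.3141 0.6071]]
w [   0  286  111   54 2550] [ 53.6 314. ] [[0.2412 0.2868]]
w [190 301  22  27 319] [200.9 313.9] [[0.2881 0.4297]]
w [ 137  312   50   72 1749] [160.1 353.3] [[0.3223 0.3701]]
w [350 321  15  37 240] [356.  340.1] [[0.3689 0.5751]]
w [338 323  15  49 368] [345.4 346.3] [[0.3736 0.5627]]
w [326 325  18  58 432] [334.7 353. ] [[0.379  0.5497]]
y [314 298  42  74 632] [[313.20001220703125, 298.1000061035156], [346.1000061035156, 292.20001220703125], [359.79998779296875, 367.29998779296875], [326.8999938964844, 373.29998779296875]] [[0.2977, 0.5452], [0.3005, 0.5773], [0.3958, 0.5705], [0.3936, 0.5354]]$[0]: bad value
$[0]: bad value
$[0]: bad value
```

View pics/w1.png

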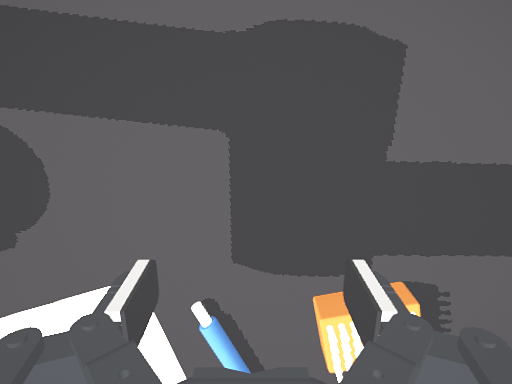

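The moves were refused, so the arm has not moved and this picture only shows empty bench between the fingers. I'll retype the rows with all seven fields.

```bash

python3 -m handwheel '[{"tx":0,"ty":0,"tz":0,"ax":0,"ay":0,"az":10.3,"jaw":-0.6},{"tx":0,"ty":0,"tz":0,"ax":0,"ay":0,"az":10.3,"jaw":-0.6},{"tx":0,"ty":0,"tz":0,"ax":0,"ay":0,"az":10.3,"jaw":-0.6},{"tx":0,"ty":0,"tz":0,"ax":0,"ay":0,"az":10.3,"jaw":-0.6},{"tx":0,"ty":0,"tz":0,"ax":0,"ay":0,"az":10.3,"jaw":-0.6},{"tx":0,"ty":0,"tz":0,"ax":0,"ay":0,"az":10.3,"jaw":-0.6},{"tx":0,"ty":0,"tz":0,"ax":0,"ay":0,"az":10.3,"jaw":-0.6},{"tx":0,"ty":0,"tz":0,"ax":0,"ay":0,"az":10.3,"jaw":-0.6},{"tx":0,"ty":0,"tz":0,"ax":0,"ay":0,"az":10.3,"jaw":-0.6},{"tx":0,"ty":0,"tz":0,"ax":0,"ay":0,"az":10.3,"jaw":-0.6}]'
```

```text
time: 1.55
ee_pos: [0.2225, 0.4993, 0.2311]
tcp_rot: [-177.3, 0.2, 64.7]
wrist_force: [1.0, 0.6, -0.3]
opening: 0.0171
grasp_force: 0.0
```

```bash

python3 -m handwheel '[{"tx":0,"ty":0,"tz":0,"ax":0,"ay":0,"az":10.3,"jaw":-0.6},{"tx":0,"ty":0,"tz":0,"ax":0,"ay":0,"az":10.3,"jaw":-0.6},{"tx":0,"ty":0,"tz":0,"ax":0,"ay":0,"az":10.3,"jaw":-0.6},{"tx":0,"ty":0,"tz":0,"ax":0,"ay":0,"az":10.3,"jaw":-0.6},{"tx":0.01,"ty":0.04,"tz":0,"ax":0,"ay":0,"az":0,"jaw":-0.6},{"tx":0.01,"ty":0.04,"tz":0,"ax":0,"ay":0,"az":0,"jaw":-0.6},{"tx":0.01,"ty":0.04,"tz":0,"ax":0,"ay":0,"az":0,"jaw":-0.6},{"tx":0.01,"ty":0.04,"tz":0,"ax":0,"ay":0,"az":0,"jaw":-0.6},{"tx":0.01,"ty":0.04,"tz":0,"ax":0,"ay":0,"az":0,"jaw":-0.6},{"tx":0,"ty":0,"tz":0,"ax":0,"ay":0,"az":0,"jaw":-0.6}]'
python3 -c "
from h import *
o=telemetry.get_obs();print(o['ee_pos'],o['tcp_rot'],o['q'])"
```

```text
time: 2.8
ee_pos: [0.5311, 0.2537, 0.1912]
tcp_rot: [-169.9, 4.5, 40.1]
wrist_force: [-0.1, 1.5, 0.4]
opening: 0.0173
grasp_force: 0.0
[0.53112659 0.25370153 0.19123426] [-169.88730085    4.48927512   40.11016924] [ 21.58935896  17.36418007  19.2400757   99.35468695   8.16441493
 161.3420941 ]
```

```bash
cat >> h.py <<'E'
def go(p,yaw):
    o=telemetry.get_obs();A=R.from_euler("xyz",o["tcp_rot"],degrees=True);B=R.from_euler("xyz",[180,0,yaw],degrees=True)
    print("shift",A.inv().apply(np.array(p)-o["ee_pos"]).round(4),"turn",(A.inv()*B).as_rotvec(degrees=True).round(2))
E
python3 -c "
from h import *
go([.515,-.03,.231],40.1);go([.515,-.03,.231],18.2)"
```

```text
shift [-0.1976  0.1991 -0.0603] turn [-10.11   4.48  -0.39]
shift [-0.1976  0.1991 -0.0603] turn [-9.13  6.35 21.45]
```

```bash

python3 -m handwheel '[{"tx":-0.033,"ty":0.033,"tz":-0.01,"ax":0,"ay":0,"az":0,"jaw":-0.6},{"tx":-0.033,"ty":0.033,"tz":-0.01,"ax":0,"ay":0,"az":0,"jaw":-0.6},{"tx":-0.033,"ty":0.033,"tz":-0.01,"ax":0,"ay":0,"az":0,"jaw":-0.6},{"tx":-0.033,"ty":0.033,"tz":-0.01,"ax":0,"ay":0,"az":0,"jaw":-0.6},{"tx":-0.033,"ty":0.033,"tz":-0.01,"ax":0,"ay":0,"az":0,"jaw":-0.6},{"tx":-0.033,"ty":0.033,"tz":-0.01,"ax":0,"ay":0,"az":0,"jaw":-0.6},{"tx":0,"ty":0,"tz":0,"ax":-3,"ay":2.1,"az":7.1,"jaw":-0.6},{"tx":0,"ty":0,"tz":0,"ax":-3,"ay":2.1,"az":7.1,"jaw":-0.6},{"tx":0,"ty":0,"tz":0,"ax":-3,"ay":2.1,"az":7.1,"jaw":-0.6},{"tx":0,"ty":0,"tz":0,"ax":0,"ay":0,"az":0,"jaw":-0.6}]'
python3 -c "
from h import *
o=telemetry.get_obs();print(o['q'])
go([.515,-.03,.231],18.2)"
```

```text
time: 4.05
ee_pos: [0.5125, -0.0267, 0.2333]
tcp_rot: [-179.9, -0.2, 18.6]
wrist_force: [-0.9, 0.6, -0.4]
opening: 0.017
grasp_force: 0.0
[-3.08683597e+00 -1.23563110e-01  5.02386622e+00  9.50566589e+01
  1.79860944e-01  1.58281597e+02]
shift [0.0013 0.0039 0.0023] turn [-0.13 -0.15  0.43]
```

```bash
python3 - <<'E'
from h import *
c=grab("wrist");m=masks(c);cv2.imwrite("pics/w2.png",c["color"][:,:,::-1])
for s,cc,l in blobs(m["white"],200,4000): print("w",s,cc.round(1),cast(c,cc,.093).round(4))
for s,cc,l in blobs(m["yellow"],200,9000):
    ys,xs=np.nonzero(l);b=cv2.boxPoints(cv2.minAreaRect(np.c_[xs,ys].astype(np.float32)))
    print("y",s,b.round(1).tolist(),cast(c,b,.102).round(4).tolist())
E
```

```text
w [243 177  31  29 685] [258.  190.9] [[ 0.5061 -0.0372]]
w [298 182  30  29 683] [312.3 196.1] [[ 0.5172 -0.0861]]
w [187 193  30  28 662] [201.4 206.7] [[0.4746 0.0075]]
w [ 230  269   48   72 2407] [251.3 302.7] [[ 0.3891 -0.0704]]
y [  94   52  139   10 1167] [[93.9000015258789, 60.099998474121094], [94.0, 51.599998474121094], [232.10000610351562, 53.0], [232.0, 61.5]] [[0.5684, 0.1181], [0.5744, 0.119], [0.6077, 0.0192], [0.602, 0.0175]]
y [ 279   54  140    9 1147] [[279.0, 62.0], [279.0, 54.0], [418.0, 54.0], [418.0, 62.0]] [[0.6133, -0.0171], [0.6186, -0.0151], [0.6518, -0.1158], [0.6468, -0.1185]]
y [490 348  22  36 397] [[490.0, 348.0], [511.0, 348.0], [511.0, 383.0], [490.0, 383.0]] [[0.4241, -0.3181], [0.4313, -0.3375], [0.3909, -0.3626], [0.3833, -0.3424]]
```

View pics/w2.png

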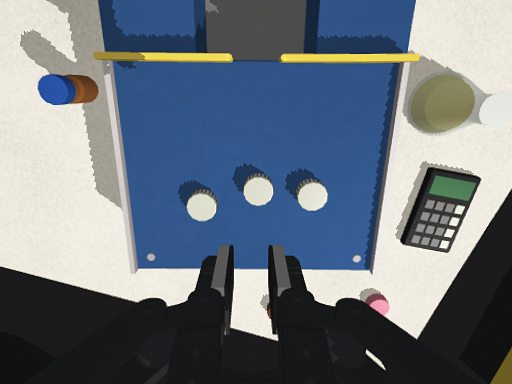

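The picture shows the caps at (258,190), (312,195) and (201,206), the gap at columns 232–279 on row 57, and the fingers behind the caps. I'll do the middle cap first and start by coming down behind it.

```bash

python3 -m handwheel '[{"tx":-0.015,"ty":0.002,"tz":0,"ax":0,"ay":0,"az":0.3,"jaw":-0.6},{"tx":-0.015,"ty":0.003,"tz":0,"ax":0,"ay":0,"az":0,"jaw":-0.6},{"tx":-0.015,"ty":0.003,"tz":0.01,"ax":0,"ay":0,"az":0,"jaw":-0.6},{"tx":0,"ty":0,"tz":0.03,"ax":0,"ay":0,"az":0,"jaw":-0.6},{"tx":0,"ty":0,"tz":0.03,"ax":0,"ay":0,"az":0,"jaw":-0.6},{"tx":0,"ty":0,"tz":0.03,"ax":0,"ay":0,"az":0,"jaw":-0.6},{"tx":0,"ty":0,"tz":0.025,"ax":0,"ay":0,"az":0,"jaw":-0.6},{"tx":0,"ty":0,"tz":0.015,"ax":0,"ay":0,"az":0,"jaw":-0.6},{"tx":0,"ty":0,"tz":0.005,"ax":0,"ay":0,"az":0,"jaw":-0.6},{"tx":0,"ty":0,"tz":0,"ax":0,"ay":0,"az":0,"jaw":-0.6}]'
cat >> h.py <<'E'
G=np.array([.608,.001]);YAW=18.3
def rel(p):
    return tostation(np.atleast_2d(p)[:,:2],(G[0],G[1],YAW)).round(4)
def look(n="scene",z=.092):
    o=telemetry.get_obs();print("tcp rel gate",rel(o["ee_pos"]),"z",o["ee_pos"][2].round(4),"rot",np.round(o["tcp_rot"],2),"F",np.round(o["wrist_force"],1))
    c=grab(n);m=masks(c)
    for s,cc,l in blobs(m["white"],40,1500):
        p=rel(cast(c,cc,z))[0]
        if abs(p[1])<.125 and -.2<p[0]<.1: print(n,s,cc.round(1),p)
    return c
E
python3 -c "
from h import *
c=look();look('wrist');cv2.imwrite('pics/s3.png',cv2.resize(c['color'][100:300,130:360,::-1],None,fx=3,fy=3))"
```

```text
time: 5.35
ee_pos: [0.4731, -0.0492, 0.0876]
tcp_rot: [-179.9, -0.1, 18.2]
wrist_force: [-0.8, 0.7, -0.4]
opening: 0.0165
grasp_force: 0.0
tcp rel gate [[-0.1438 -0.0053]] z 0.0876 rot [-1.7986e+02 -7.0000e-02  1.8210e+01] F [-0.8  0.7 -0.4]
scene [219 158  14  12 136] [225.6 163.6] [-0.1146 -0.0525]
scene [270 160  14  12 134] [276.4 165.3] [-0.1257  0.0504]
scene [243 164  13  12 125] [249.1 169. ] [-0.1085 -0.003 ]
tcp rel gate [[-0.1436 -0.0053]] z 0.088 rot [-1.7987e+02 -1.0000e-01  1.8210e+01] F [ 0.6 -0.5  0.9]
wrist [ 42 314  16  13 158] [ 49.2 320.4] [-0.1746  0.0957]
wrist [424 315  15  12 152] [431.  320.5] [-0.175  -0.0982]
wrist [117 349  19  21 100] [126.3 358.8] [-0.1999  0.06  ]
```

View pics/s3.png

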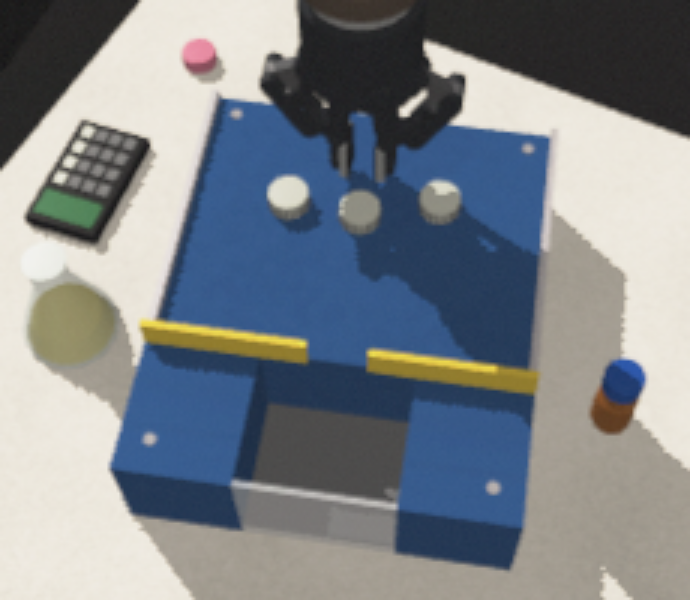

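The enlarged scene crop shows the fingertips straddling just behind the middle white cap at (360,212), with the side caps at (289,197) and (440,201) clear. Pushing now.

```bash

python3 -m handwheel '[{"tx":0,"ty":0,"tz":0.003,"ax":0,"ay":0,"az":0,"jaw":-0.6},{"tx":0.008,"ty":0,"tz":0,"ax":0,"ay":0,"az":0,"jaw":-0.6},{"tx":0.008,"ty":-0.001,"tz":0,"ax":0,"ay":0,"az":0,"jaw":-0.6},{"tx":0.008,"ty":-0.001,"tz":0,"ax":0,"ay":0,"az":0,"jaw":-0.6},{"tx":0.008,"ty":-0.001,"tz":0,"ax":0,"ay":0,"az":0,"jaw":-0.6},{"tx":0.008,"ty":-0.001,"tz":0,"ax":0,"ay":0,"az":0,"jaw":-0.6},{"tx":0.008,"ty":-0.001,"tz":0,"ax":0,"ay":0,"az":0,"jaw":-0.6},{"tx":0.008,"ty":0,"tz":0,"ax":0,"ay":0,"az":0,"jaw":-0.6},{"tx":0.008,"ty":0,"tz":0,"ax":0,"ay":0,"az":0,"jaw":-0.6},{"tx":0,"ty":0,"tz":0,"ax":0,"ay":0,"az":0,"jaw":-0.6}]'
python3 -c "
from h import *
c=look()"
```

```text
time: 6.7
ee_pos: [0.5327, -0.0241, 0.0841]
tcp_rot: [-179.8, -0.0, 18.2]
wrist_force: [0.6, -0.2, 0.1]
opening: 0.0169
grasp_force: 0.0
tcp rel gate [[-0.0794 -0.0002]] z 0.0841 rot [-1.7985e+02 -4.0000e-02  1.8220e+01] F [ 0.6 -0.2  0.1]
scene [240 186  14  12 135] [246.4 191. ] [-0.0564 -0.0002]
```

```bash

python3 -m handwheel '[{"tx":0.008,"ty":0,"tz":0,"ax":0,"ay":0,"az":0,"jaw":-0.6},{"tx":0.008,"ty":0,"tz":0,"ax":0,"ay":0,"az":0,"jaw":-0.6},{"tx":0.008,"ty":0,"tz":0,"ax":0,"ay":0,"az":0,"jaw":-0.6},{"tx":0.008,"ty":0,"tz":0,"ax":0,"ay":0,"az":0,"jaw":-0.6},{"tx":0.008,"ty":0,"tz":0,"ax":0,"ay":0,"az":0,"jaw":-0.6},{"tx":0.008,"ty":0,"tz":0,"ax":0,"ay":0,"az":0,"jaw":-0.6},{"tx":0.008,"ty":0,"tz":0,"ax":0,"ay":0,"az":0,"jaw":-0.6},{"tx":0.008,"ty":0,"tz":0,"ax":0,"ay":0,"az":0,"jaw":-0.6},{"tx":0,"ty":0,"tz":0,"ax":0,"ay":0,"az":0,"jaw":-0.6},{"tx":0,"ty":0,"tz":0,"ax":0,"ay":0,"az":0,"jaw":-0.6}]'
python3 -c "
from h import *
c=look();cv2.imwrite('pics/s4.png',cv2.resize(c['color'][100:300,130:360,::-1],None,fx=3,fy=3))"
```

```text
time: 8.0
ee_pos: [0.5929, -0.0043, 0.0842]
tcp_rot: [-179.8, -0.0, 18.2]
wrist_force: [-0.7, 0.6, 0.1]
opening: 0.017
grasp_force: 0.0
tcp rel gate [[-0.016  -0.0003]] z 0.0842 rot [-1.7985e+02 -3.0000e-02  1.8210e+01] F [-0.7  0.6  0.1]
scene [269 160  15  12 141] [276.3 165.5] [-0.1253  0.0503]
scene [234 240  13  13 132] [240.2 246. ] [0.0595 0.0071]
```

View pics/s4.png

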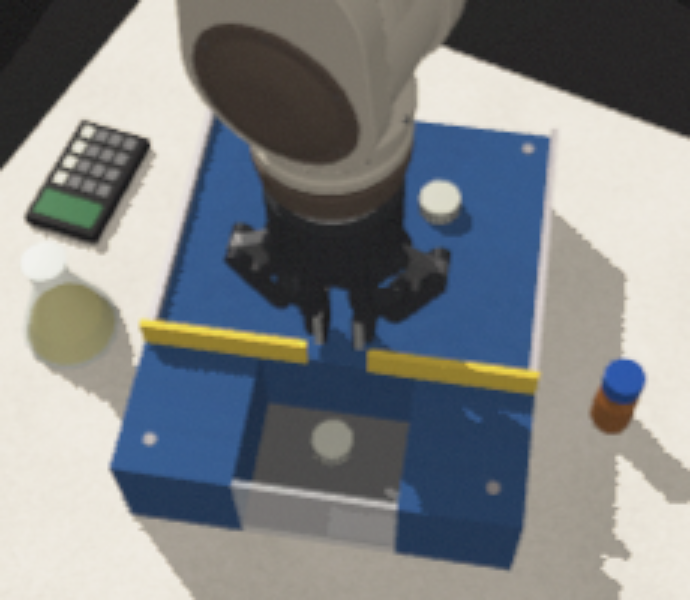

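The crop shows the first cap lying in the slot at (333,440). Next is the cap on the right side (station y negative): lift, go back, and come down behind it.

```bash

python3 -m handwheel '[{"tx":-0.004,"ty":0,"tz":-0.02,"ax":0,"ay":0,"az":0,"jaw":-0.6},{"tx":-0.01,"ty":0,"tz":-0.025,"ax":0,"ay":0,"az":0,"jaw":-0.6},{"tx":-0.03,"ty":0.011,"tz":0,"ax":0,"ay":0,"az":0,"jaw":-0.6},{"tx":-0.03,"ty":0.011,"tz":0,"ax":0,"ay":0,"az":0,"jaw":-0.6},{"tx":-0.03,"ty":0.011,"tz":0,"ax":0,"ay":0,"az":0,"jaw":-0.6},{"tx":-0.02,"ty":0.01,"tz":0,"ax":0,"ay":0,"az":0,"jaw":-0.6},{"tx":-0.01,"ty":0.01,"tz":0,"ax":0,"ay":0,"az":0,"jaw":-0.6},{"tx":0,"ty":0,"tz":0.02,"ax":0,"ay":0,"az":0,"jaw":-0.6},{"tx":0,"ty":0,"tz":0.02,"ax":0,"ay":0,"az":0,"jaw":-0.6},{"tx":0,"ty":0,"tz":0.005,"ax":0,"ay":0,"az":0,"jaw":-0.6}]'
python3 -c "
from h import *
c=look()"
```

```text
time: 9.3
ee_pos: [0.4821, -0.0966, 0.0831]
tcp_rot: [-179.8, 0.0, 18.2]
wrist_force: [-0.2, -0.4, 0.5]
opening: 0.017
grasp_force: 0.0
tcp rel gate [[-0.1502 -0.0531]] z 0.0831 rot [-1.798e+02  3.000e-02  1.821e+01] F [-0.2 -0.4  0.5]
scene [219 159  13  11 121] [225.1 164. ] [-0.1135 -0.0531]
scene [270 160  14  12 135] [276.5 165.4] [-0.1256  0.0506]
scene [234 240  13  13 132] [240.2 246. ] [0.0595 0.0071]
```

```bash

python3 -m handwheel '[{"tx":0,"ty":0,"tz":-0.001,"ax":0,"ay":0,"az":0,"jaw":-0.53},{"tx":0.008,"ty":0,"tz":0,"ax":0,"ay":0,"az":0,"jaw":-0.53},{"tx":0.008,"ty":0,"tz":0,"ax":0,"ay":0,"az":0,"jaw":-0.53},{"tx":0.008,"ty":-0.003,"tz":0,"ax":0,"ay":0,"az":0,"jaw":-0.53},{"tx":0.008,"ty":-0.004,"tz":0,"ax":0,"ay":0,"az":0,"jaw":-0.53},{"tx":0.008,"ty":-0.0045,"tz":0,"ax":0,"ay":0,"az":0,"jaw":-0.53},{"tx":0.008,"ty":-0.0045,"tz":0,"ax":0,"ay":0,"az":0,"jaw":-0.53},{"tx":0.008,"ty":-0.0045,"tz":0,"ax":0,"ay":0,"az":0,"jaw":-0.53},{"tx":0.008,"ty":-0.0045,"tz":0,"ax":0,"ay":0,"az":0,"jaw":-0.53},{"tx":0,"ty":0,"tz":0,"ax":0,"ay":0,"az":0,"jaw":-0.53}]'
python3 -c "
from h import *
c=look()"
```

```text
time: 10.6
ee_pos: [0.5357, -0.0522, 0.0851]
tcp_rot: [-179.8, -0.0, 18.3]
wrist_force: [-0.7, 0.7, 0.2]
opening: 0.0199
grasp_force: 0.0
tcp rel gate [[-0.0854 -0.0278]] z 0.0851 rot [-1.7984e+02 -4.0000e-02  1.8260e+01] F [-0.7  0.7  0.2]
scene [269 160  15  12 141] [276.3 165.5] [-0.1253  0.0503]
scene [227 180  14  13 132] [233.4 186.1] [-0.0638 -0.0273]
scene [234 240  13  13 133] [240.2 246. ] [0.0595 0.007 ]
```

```bash

python3 -m handwheel '[{"tx":0.008,"ty":-0.0046,"tz":0,"ax":0,"ay":0,"az":0,"jaw":-0.53},{"tx":0.008,"ty":-0.0046,"tz":0,"ax":0,"ay":0,"az":0,"jaw":-0.53},{"tx":0.008,"ty":-0.0046,"tz":0,"ax":0,"ay":0,"az":0,"jaw":-0.53},{"tx":0.008,"ty":-0.0046,"tz":0,"ax":0,"ay":0,"az":0,"jaw":-0.53},{"tx":0.008,"ty":-0.0046,"tz":0,"ax":0,"ay":0,"az":0,"jaw":-0.53},{"tx":0.005,"ty":-0.0046,"tz":0,"ax":0,"ay":0,"az":0,"jaw":-0.53},{"tx":0.008,"ty":0,"tz":0,"ax":0,"ay":0,"az":0,"jaw":-0.53},{"tx":0.008,"ty":0,"tz":0,"ax":0,"ay":0,"az":0,"jaw":-0.53},{"tx":0.008,"ty":0,"tz":0,"ax":0,"ay":0,"az":0,"jaw":-0.53},{"tx":0.002,"ty":0,"tz":0,"ax":0,"ay":0,"az":0,"jaw":-0.53}]'
python3 -c "
from h import *
c=look();cv2.imwrite('pics/s5.png',cv2.resize(c['color'][100:300,130:360,::-1],None,fx=3,fy=3))"
```

```text
time: 11.9
ee_pos: [0.5946, -0.0043, 0.0852]
tcp_rot: [-179.8, -0.0, 18.2]
wrist_force: [-0.5, 0.3, -0.4]
opening: 0.0204
grasp_force: 0.0
tcp rel gate [[-0.0143 -0.0008]] z 0.0852 rot [-1.7985e+02 -4.0000e-02  1.8210e+01] F [-0.5  0.3 -0.4]
scene [269 160  15  12 141] [276.3 165.5] [-0.1253  0.0503]
scene [235 227  11   8  46] [240.5 230.8] [0.0297 0.0025]
scene [234 240  13  13 132] [240.2 246. ] [0.0594 0.007 ]
```

View pics/s5.png

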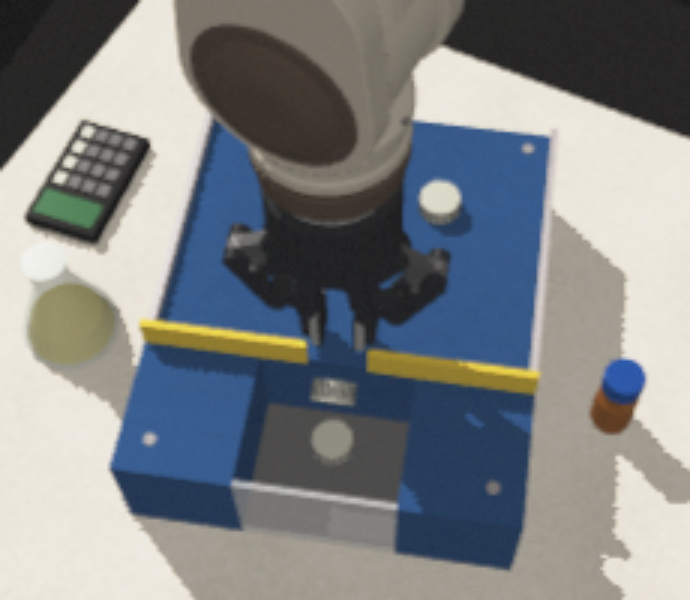

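The second cap is dropping behind the gate at (333,390), with the first on the slot floor at (333,440). Now going behind the last cap.

```bash

python3 -m handwheel '[{"tx":-0.004,"ty":0,"tz":-0.02,"ax":0,"ay":0,"az":0,"jaw":-0.53},{"tx":-0.012,"ty":0,"tz":-0.025,"ax":0,"ay":0,"az":0,"jaw":-0.53},{"tx":-0.035,"ty":-0.01,"tz":0,"ax":0,"ay":0,"az":0,"jaw":-0.53},{"tx":-0.035,"ty":-0.01,"tz":0,"ax":0,"ay":0,"az":0,"jaw":-0.53},{"tx":-0.03,"ty":-0.01,"tz":0,"ax":0,"ay":0,"az":0,"jaw":-0.53},{"tx":-0.02,"ty":-0.01,"tz":0,"ax":0,"ay":0,"az":0,"jaw":-0.53},{"tx":-0.01,"ty":-0.01,"tz":0,"ax":0,"ay":0,"az":0,"jaw":-0.53},{"tx":0,"ty":0,"tz":0.02,"ax":0,"ay":0,"az":0,"jaw":-0.53},{"tx":0,"ty":0,"tz":0.02,"ax":0,"ay":0,"az":0,"jaw":-0.53},{"tx":0,"ty":0,"tz":0.005,"ax":0,"ay":0,"az":0,"jaw":-0.53}]'
python3 -c "
from h import *
c=look();cv2.imwrite('pics/s6.png',cv2.resize(c['color'][100:300,130:360,::-1],None,fx=3,fy=3))"
```

```text
time: 13.2
ee_pos: [0.4395, -0.0023, 0.085]
tcp_rot: [-179.8, 0.0, 18.2]
wrist_force: [-0.3, -0.6, -0.1]
opening: 0.02
grasp_force: 0.0
tcp rel gate [[-0.161   0.0498]] z 0.085 rot [-179.83    0.     18.22] F [-0.3 -0.6 -0.1]
scene [274 135  11   7  69] [279.4 137.9] [-0.1969  0.0483]
scene [269 161  14  11 122] [275.8 165.8] [-0.1243  0.0495]
scene [234 237  14  13 140] [240.4 242.8] [0.0532 0.0063]
```

View pics/s6.png

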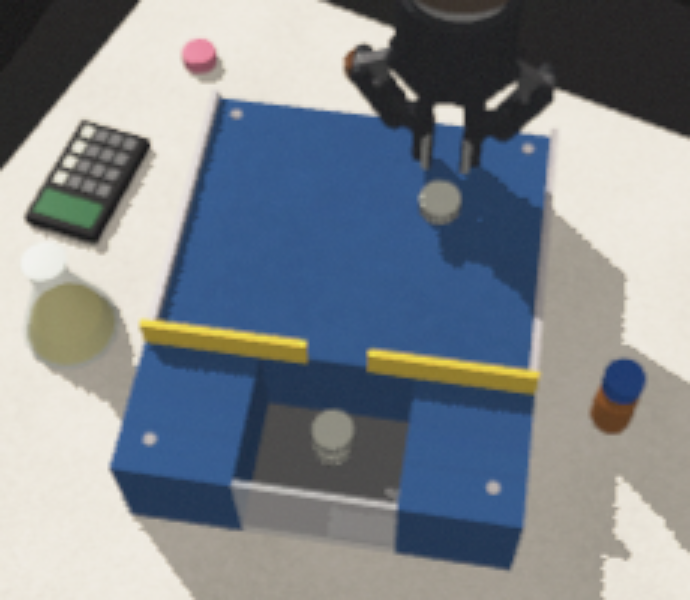

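The crop shows the second cap stacked on the first in the slot at (333,432), which is fine. The last cap at (440,202) is right in front of the fingers, so I'm pushing it now.

```bash

python3 -m handwheel '[{"tx":0.008,"ty":0,"tz":0,"ax":0,"ay":0,"az":0,"jaw":-0.53},{"tx":0.008,"ty":0,"tz":0,"ax":0,"ay":0,"az":0,"jaw":-0.53},{"tx":0.008,"ty":0.003,"tz":0,"ax":0,"ay":0,"az":0,"jaw":-0.53},{"tx":0.008,"ty":0.004,"tz":0,"ax":0,"ay":0,"az":0,"jaw":-0.53},{"tx":0.008,"ty":0.004,"tz":0,"ax":0,"ay":0,"az":0,"jaw":-0.53},{"tx":0.008,"ty":0.004,"tz":0,"ax":0,"ay":0,"az":0,"jaw":-0.53},{"tx":0.008,"ty":0.004,"tz":0,"ax":0,"ay":0,"az":0,"jaw":-0.53},{"tx":0.008,"ty":0.004,"tz":0,"ax":0,"ay":0,"az":0,"jaw":-0.53},{"tx":0.008,"ty":0.004,"tz":0,"ax":0,"ay":0,"az":0,"jaw":-0.53},{"tx":0,"ty":0,"tz":0,"ax":0,"ay":0,"az":0,"jaw":-0.53}]'
python3 -c "
from h import *
c=look()"
```

```text
time: 14.5
ee_pos: [0.5171, -0.0057, 0.0852]
tcp_rot: [-179.8, -0.0, 18.2]
wrist_force: [0.2, -0.1, -0.4]
opening: 0.02
grasp_force: 0.0
tcp rel gate [[-0.0884  0.0222]] z 0.0852 rot [-1.7985e+02 -4.0000e-02  1.8210e+01] F [ 0.2 -0.1 -0.4]
scene [252 182  14  13 131] [258.3 188. ] [-0.0667  0.0218]
scene [234 237  14  13 140] [240.4 242.8] [0.0532 0.0063]
```

```bash

python3 -m handwheel '[{"tx":0.008,"ty":0.0037,"tz":0,"ax":0,"ay":0,"az":0,"jaw":-0.53},{"tx":0.008,"ty":0.0037,"tz":0,"ax":0,"ay":0,"az":0,"jaw":-0.53},{"tx":0.008,"ty":0.0037,"tz":0,"ax":0,"ay":0,"az":0,"jaw":-0.53},{"tx":0.008,"ty":0.0037,"tz":0,"ax":0,"ay":0,"az":0,"jaw":-0.53},{"tx":0.008,"ty":0.0037,"tz":0,"ax":0,"ay":0,"az":0,"jaw":-0.53},{"tx":0.008,"ty":0.0037,"tz":0,"ax":0,"ay":0,"az":0,"jaw":-0.53},{"tx":0.009,"ty":0,"tz":0,"ax":0,"ay":0,"az":0,"jaw":-0.53},{"tx":0.009,"ty":0,"tz":0,"ax":0,"ay":0,"az":0,"jaw":-0.53},{"tx":0.008,"ty":0,"tz":0,"ax":0,"ay":0,"az":0,"jaw":-0.53},{"tx":0,"ty":0,"tz":0,"ax":0,"ay":0,"az":0,"jaw":-0.53}]'
python3 -m handwheel '[{"tx":0,"ty":0,"tz":0,"ax":0,"ay":0,"az":0,"jaw":-0.53},{"tx":0,"ty":0,"tz":0,"ax":0,"ay":0,"az":0,"jaw":-0.53},{"tx":0,"ty":0,"tz":0,"ax":0,"ay":0,"az":0,"jaw":-0.53},{"tx":-0.004,"ty":0,"tz":-0.02,"ax":0,"ay":0,"az":0,"jaw":-0.53},{"tx":-0.012,"ty":0,"tz":-0.03,"ax":0,"ay":0,"az":0,"jaw":-0.53},{"tx":-0.02,"ty":0,"tz":-0.03,"ax":0,"ay":0,"az":0,"jaw":-0.53},{"tx":-0.03,"ty":0,"tz":-0.03,"ax":0,"ay":0,"az":0,"jaw":-0.53},{"tx":-0.03,"ty":0,"tz":-0.02,"ax":0,"ay":0,"az":0,"jaw":-0.53},{"tx":0,"ty":0,"tz":0,"ax":0,"ay":0,"az":0,"jaw":-0.53},{"tx":0,"ty":0,"tz":0,"ax":0,"ay":0,"az":0,"jaw":-0.53}]'
python3 -c "
from h import *
c=look();cv2.imwrite('pics/s7.png',cv2.resize(c['color'][100:300,130:360,::-1],None,fx=3,fy=3))"
```

```text
time: 15.8
ee_pos: [0.5943, -0.0033, 0.0852]
tcp_rot: [-179.8, -0.0, 18.2]
wrist_force: [0.0, -1.6, 0.5]
opening: 0.02
grasp_force: 0.0
time: 17.05
ee_pos: [0.5031, -0.0339, 0.2157]
tcp_rot: [-179.9, -0.1, 18.2]
wrist_force: [0.2, -1.2, -0.9]
opening: 0.0206
grasp_force: 0.0
tcp rel gate [[-0.1106 -0.0002]] z 0.2157 rot [-1.7987e+02 -1.1000e-01  1.8200e+01] F [ 0.2 -1.2 -0.9]
scene [234 235  14  13 143] [240.3 241. ] [0.0498 0.0055]
```

View pics/s7.png

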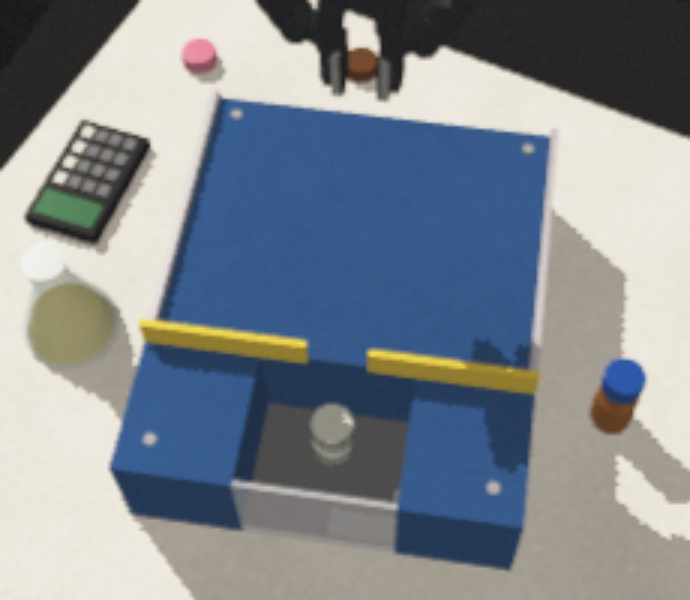

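The deck and gate are empty and the caps are stacked in the slot at about (333,430). One enlarged crop of the slot, to count all three caps.

```bash
python3 -c "
from h import *
a=grab('scene')['color'][215:275,205:280,::-1]
cv2.imwrite('pics/s8.png',cv2.resize(cv2.convertScaleAbs(a,alpha=1.6),None,fx=8,fy=8,interpolation=cv2.INTER_CUBIC))"
```

```text
(no output)
```

View pics/s8.png

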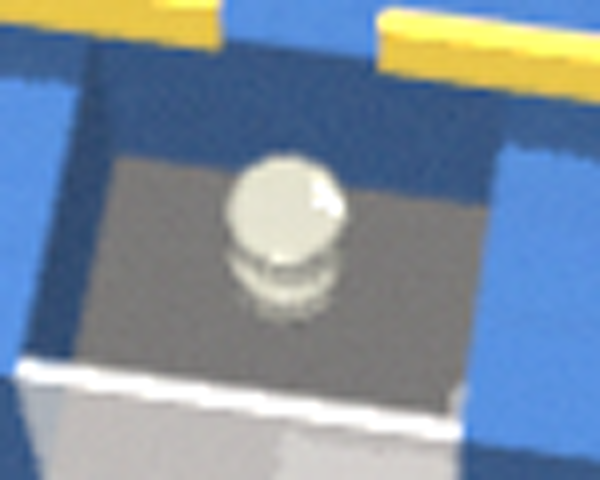

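The crop shows a stack of three on the slot floor: the top disc at (287,210) with the rims of two more below it, at about (285,265) and (285,300). The deck is empty and the arm is clear, so I'm handing in.

```bash
python3 -c "
from workcell import workorder
print(workorder.job_done())"
```

```text
the job is handed in; nothing more can be done
None
```

I swept all three white caps through the gate one at a time; they lie stacked in the slot, the vial, flask and calculator look undisturbed, the arm finished clear, and I handed the job in at about 17 s (no verdict was returned).

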